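Roll the tread strip down on a sandal sole

ROBOT

A 6-joint arm with a two-finger parallel gripper is mounted at the origin on the work surface. World frame = base frame: x ahead of the robot, y to its left, z up, the work surface at z = 0. Lengths are in m, angles in rad, forces in N, time in s.
With the tool pointing down it reaches from about 0.375 to 0.975 m from the base axis. Payload 3.8 kg.
Tool frame: the origin (TCP) lies at the very end of the fingers, on their centre line; the grasp point (between the pads) lies 19 mm behind it; z points along the fingers, y is the direction in which the jaws open and shut (so a half turn about z gives the same grasp; the last joint's range is limited). The gripper opens to 88 mm and grips with 3 to 60 N. Pads are 18 mm wide; open, the fingers measure 123 mm over their backs; the gripper's body (75 mm by 187 mm) begins 45 mm behind the grasp point.
Start: joints at [-1.325, 0.264, 1.604, -0, 1.274, -0.037], TCP at [0.188, -0.648, 0.239] pointing down, gripper open.
Joint ranges: [-2.63, 2.63], [-0.94, 2.18], [0.31, 2.57], [-1.31, 4.45], [0, 2.66], [-2.55, 2.55]. Speed limits (rad/s): [2.57, 2.57, 3.14, 3.14, 3.14, 3.14].

INTERFACE

Orientations are given as a unit quaternion [w, x, y, z].
In Python, from rig import observe, capture, camera_model, sign_off gives the robot as it stands.
- The arm moves only by the shell command python3 -m handwheel 'ROWS' [FORCE]. ROWS is JSON, a list that holds one entry, the list of rows, each a list of 7 numbers: the turn, a rotation vector about the world's x, y, z in degrees, then the shift along the world's x, y, z in m, then the closure, from 0 (fully open) to 1 (shut). A call has 1 to 10 rows; each row is the pose to reach, as a shift and turn from the pose commanded when the call began; what a row does not reach only later rows make up. A row lasts 1/10 s, in which the tool goes at most 50 mm and 8.59 degrees, less where a joint would pass 70% of its speed; a pose out of reach is approached as far as the arm can. A call with a gripper value outside its range is refused whole. The fingers move at their own pace and stop on an object; FORCE is the grip in N (left out, the last holds). Time passes only in rows, so rows that repeat a pose let the fingers close. It gives the time, the measured TCP pose, the force and the opening at its end, in the units of the state.
- observe(): the state, without advancing time (a new reading comes with each control period).
- capture(name): name is "side" or "top" or "wrist"; returns the picture (480x640x3 uint8, red, green, blue); there is no depth.
- camera_model(name): a dict with "camera_matrix" (3x3 intrinsics, pixels), "rvec" (rotation vector, rad) and "tvec" (3), from world to camera coordinates, as OpenCV has them; the wrist camera has in their place "mount" (4x4, takes a point from camera to tool coordinates, whose origin is the TCP and whose axes are the flange's). Camera axes: x right, y down, z forward; pixel columns grow to the right and rows downward; lengths in m; the calibration is good to about 2 mm. The wrist camera is an equidistant fisheye: a pixel r from the principal point sees the ray r / f radians off the axis. A picture is of the moment at which its call begins: read the wrist's pose just before it. camera_model takes no time and is no camera call.
- sign_off(): hands the job in, once; it reports no verdict.
The state is a dict: "time_s": time; "qpos": joint angles; "qvel": joint speeds; "tau": joint torques, N m; "ee_pos": TCP position; "eef_rot": TCP orientation; "ft_force": force on the tool from outside, world axes, zero at the start; "ft_torque": the same for the moment, N m; "width": opening from 0.0 (shut) to 1.0 (fully open).
Only numpy, scipy, OpenCV 4.12 (cv2) and the standard library are available. Lean on these libraries where they do the work, as an engineer would, in place of code of your own. Each camera call takes 0.05 s, during which the arm holds its last target. There are 200 camera calls.

TASK

Draw the hand roller out of its pigeonhole and, in one run from the heel to the toe without lifting the wheel off, roll the tread strip firmly into the edge of the sole until all five of its blocks are flush with the tread face. Press with the roller only, firmly but without crushing the sole, then stand the roller back on the bench and let go; leave everything else where it is.

Things in the scene. Friction and masses are not known exactly. Their poses are not given: they have to be found in the camera images.
- roller_grip (a point): Hand roller, 0.37 to 0.58 kg: black rubber wheel under a level wooden handle (section 28 mm wide, 26 mm high). This point: middle of the handle's section straight above the axle, 88 mm above the wheel's underside; best place to press from. x along the handle to the wheel end (it ends 25 mm ahead of and 135 mm behind this point), y across, z up. The fork, 48 mm wide, tops out 28 mm below it.
- roller_rear (a point): Middle of the handle's section 98 mm behind roller_grip (same axes). At the start the wheel end stands inside one of the rack's two holes and the rear 70 to 90 mm of the handle stick out, this point about 40 mm in front of the rack. The roller must be drawn out along the handle, as the roof is above its wheel end; it may be pulled along the bench on its wheel.
- roller_axle (a point): Centre of the roller's wheel: 54 mm in diameter, 38 mm wide, free to turn, rolling along x (same axes). The roller stands level on the wheel and on a wire rest, 46 mm wide, 112 mm behind the axle under the handle; held at that angle the rest is as low as the wheel, so on the sole raise the handle's rear by some 10 degrees to keep the rest clear.
- rack: Plywood pigeonhole rack fixed on the bench, without a floor: 110 mm deep (x), 272 mm wide (y), 124 mm high, roof 8 mm thick. Origin: centre of its underside; its open front faces its own -x, 55 mm from the origin. Two holes, 72 mm wide, 104 mm deep and 116 mm high, are centred 64 mm to either side (y): the roller is in one and a brush in the other.
- jig: Jig board, 300 x 124 x 16 mm, fixed to the bench, with a 260 mm sandal sole on it, tread side up. Origin: centre of the board's underside; x from heel to toe, y to the sole's straight outer edge with the strip, z up. Soles differ: the flat of the tread face (heel to x = +16 mm) lies 34 to 46 mm above the bench and slopes up to 1 in 40 along x; then it rises, 1 in 20, from x = +49 mm 1 in 10.
- strip_heel (a point): Strip: five stiff black rubber blocks, 31 x 22 mm, end to end along the jig from x = -81 to +81 mm at y = +25 mm, 3.5 to 5 mm proud of the face. Each sinks under 9 to 13 N, stays where pressed to and stops when flush. More than 50 N on the sole crushes it. This point (fixed to the jig): middle of the first, heel-end block's top when flush on a 40 mm sole; the real one is up to 8 mm off in height.
- strip_toe (a point): The same for the fifth block (toe end of the strip): 130 mm from strip_heel along the jig's x, and on a 40 mm sole without slope 3.3 mm higher. Fixed to the jig; axes as jig.
- block1 (a joint): Sinking of the first block (heel end), in m: 0 is 5 mm proud, 0.005 is flush; above 0.004 counts as flush.
- block2 (a joint): The same for the second block.
- block3 (a joint): The same for the third, middle block.
- block4 (a joint): The same for the fourth block.
- block5 (a joint): The same for the fifth block (toe end).
- brush: Dust brush with a dark wooden handle, 169 mm long, in the rack's other hole; leave it. Origin: its underside below the head.
- sandal_l: Finished left sandal, 260 mm long, 80 mm high, on the bench; leave it. Origin: centre of its underside.
- sandal_r: Finished right sandal, the same size; leave it. Origin: centre of its underside.
- cement_tin: Closed tin, 84 mm in diameter, 110 mm high; leave it. Origin: centre of its underside.
- hammer: Hammer, 240 mm long, lying on the bench; leave it.
- tack_tin: Flat round tin, 50 mm in diameter, 28 mm high, between the rack and the sole; leave it. Origin: centre of its underside.
- mug: Orange mug, 80 mm wide, 95 mm high; leave it. Origin: centre of its underside.
- spirit: Green bottle, 64 mm in diameter, 170 mm high; leave it. Origin: centre of its underside.

How it is judged:
On the way, in this order (a step that is already met when the one before it is completed fails the run):
1. the roller is out of the pigeonhole, its wheel clear of the rack's front (x of roller_axle in the frame of rack below -0.082 m), for 0.1 s.
2. the roller has pressed the heel-end block flush, and the toe-end block still stands proud (value of joint block1 above 0.004 m and value of joint block5 below 0.003 m and contact force between roller and jig above 3 N), for 0.05 s.
3. all five blocks are flush to within 1 mm (value of joint each of block1, block2, block3, block4, block5 above 0.004 m), for 0.05 s.
At the end, for the whole second after the job is handed in: All five blocks are flush with the tread face to within 1 mm, and the roller stands upright (within 0.15 rad) and at rest on its wheel and wire rest on the bench, clear of the sole and let go (all of step 3 and height (world z) of roller_grip between 0.078 and 0.1 m and angle between roller_grip's own z axis and vertical below 0.15 rad and contact force between roller and jig below 0.1 N and linear speed of roller below 0.02 m/s); the robot touches nothing.
It fails at once if the wheel is lifted clear off the strip after the first block is home and before all five are (value of joint block1 above 0.004 m and value of joint any of block2, block3, block4, block5 below 0.004 m and z of roller_axle in the frame of jig above 0.09 m).
It fails at once if the gripper itself presses on the sole or the strip (contact force between the fingers and jig above 3 N).
It fails at once if the roller presses on the sole with more than 50 N (contact force between roller and jig above 50 N).
It fails at once if a bystander is shifted by more than 30 mm (distance of any of brush, sandal_l, sandal_r, cement_tin, hammer, tack_tin, mug, spirit from where it was at the start of the episode above 0.03 m).
It also fails if it takes over 72 s, if anything falls off the work surface, if the arm or the gripper's body presses on something with over 40 N, if the wrist force passes 120 N, or if a joint passes its speed limit or range.

## Working session

There is one attempt and no reset: what is moved stays moved. The work goes in short steps, Python scripts to look and compute and a shell command to move; the robot and the scene stay as the last step left them, time stands still between calls to the robot, and variables do not carry over. Pictures are saved under pics/ and viewed, about 8 in all and at most 12, crops included, and the job is handed in when it is done.

```bash
mkdir -p pics; ls
python3 - <<'E'
from rig import *
import cv2,json
s=observe();print(s)
for n in("top","side"):
    cv2.imwrite(f"pics/{n}0.png",capture(n)[:,:,::-1])
for n in("top","side","wrist"):print(n,camera_model(n))
E
```

```text
pics
{'time_s': 0.0, 'qpos': array([-1.32490893e+00,  2.64704635e-01,  1.60537648e+00, -7.17197705e-06,
        1.27370846e+00, -3.68700733e-02]), 'qvel': array([ 1.10416654e-03,  1.01159638e-03,  3.38074516e-05,  7.60682340e-04,
        1.00049845e-03, -9.83358135e-04]), 'tau': array([ 1.46942391e-03, -5.02116966e+01, -3.56872702e+01,  7.29536754e-02,
        2.94882583e-02, -1.78845080e-04]), 'ee_pos': array([ 0.18816868, -0.64749437,  0.23741937]), 'eef_rot': array([-1.09210615e-03,  9.90021917e-01,  1.40909183e-01, -1.17998449e-04]), 'ft_force': array([-0.24195601,  0.03726641, -0.62977363]), 'ft_torque': array([-0.02460803, -0.00307608, -0.0143143 ]), 'width': 1.0049708960042694}
top {'camera_matrix': array([[594.49202874,   0.        , 323.16326311],
       [  0.        , 594.49202874, 245.08731559],
       [  0.        ,   0.        ,   1.        ]]), 'rvec': array([ 2.18256666, -2.13567194,  0.12137275]), 'tvec': array([0.03602714, 0.55332491, 1.60377346])}
side {'camera_matrix': array([[445.21094582,   0.        , 326.81447233],
       [  0.        , 445.21094582, 242.96625179],
       [  0.        ,   0.        ,   1.        ]]), 'rvec': array([ 0.68156093, -2.65807302,  1.09924174]), 'tvec': array([0.48516559, 0.22095261, 0.90980701])}
wrist {'camera_matrix': array([[371.64829954,   0.        , 324.37420051],
       [  0.        , 371.64829954, 242.9642295 ],
       [  0.        ,   0.        ,   1.        ]]), 'mount': array([[ 3.18060069e-04, -9.58381175e-01, -2.85491544e-01,
         7.30804705e-02],
       [ 9.99999800e-01,  1.48826905e-04,  6.14473898e-04,
        -1.99047084e-04],
       [-5.46411394e-04, -2.85491682e-01,  9.58381031e-01,
        -1.46231324e-01],
       [ 0.00000000e+00,  0.00000000e+00,  0.00000000e+00,
         1.00000000e+00]])}
```

View pics/top0.png

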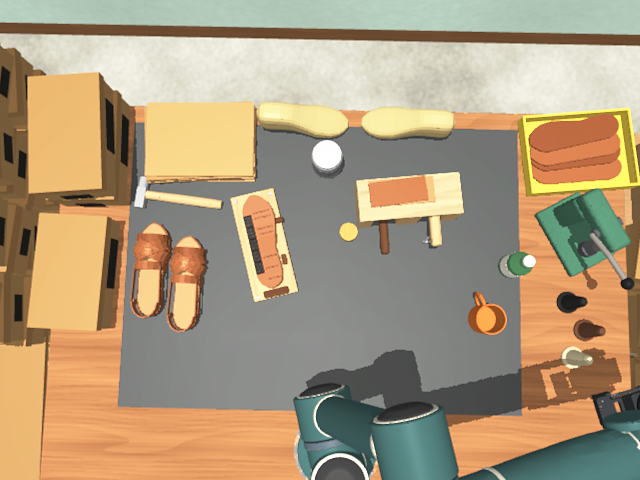

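View pics/side0.png

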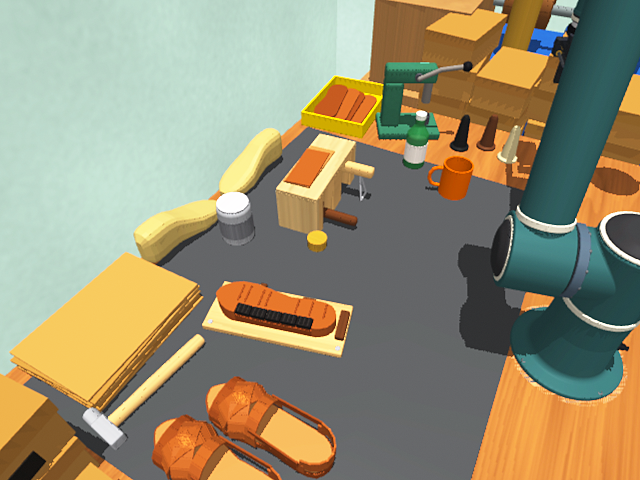

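The top view shows the roller's pale handle at (434,230), with the wire rest under it. The brush's dark handle is at (384,236), the jig at (265,245) and the tack tin at (348,232). I'll enlarge the rack and jig in both views.

Run:
```python
import cv2,numpy as np
t=cv2.imread("pics/top0.png");s=cv2.imread("pics/side0.png")
def c(i,x,y,w,h,k):return cv2.resize(i[y:y+h,x:x+w],None,fx=k,fy=k,interpolation=cv2.INTER_CUBIC)
# 4 panels 400x300
a=c(t,345,165,130,97,3.0769);b=c(t,215,180,100,130,3)
cv2.imwrite("pics/c1.png",np.hstack([cv2.resize(t[160:260,345:475],(780,600),interpolation=3)]))
cv2.imwrite("pics/c2.png",np.hstack([cv2.resize(t[180:310,220:310],(400,578),interpolation=3),cv2.resize(s[270:370,195:365],(400,235),interpolation=3) if 0 else np.zeros((578,1,3),np.uint8)]))
```

```text
(no output)
```

View pics/c1.png

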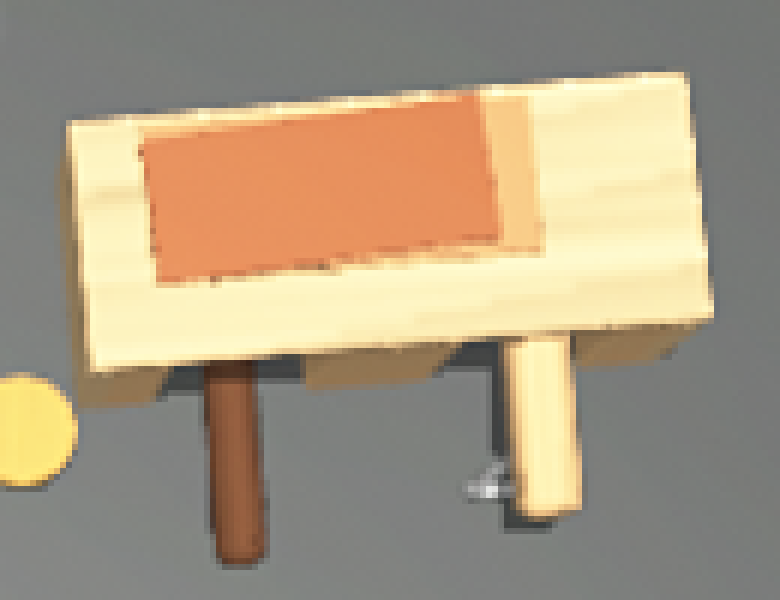

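View pics/c2.png

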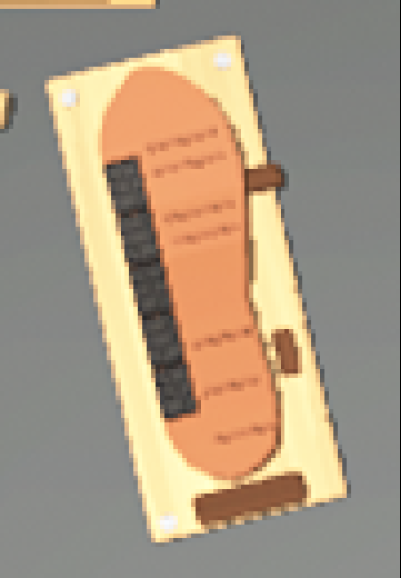

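In c1 (6x, offset 345,160) the roof corners are (68,122), (688,72), (712,318) and (92,370). The handle's top runs from (541,340) to (552,513). In c2 (4.444x, offset 220,180) the board corners are (48,80), (238,38), (348,494) and (155,543), the strip is on its left edge, and the toe points up.

```bash
cat > h.py <<'E'
import numpy as np,cv2
from rig import *
def ray(name,px,z):
    m=camera_model(name);K=m["camera_matrix"];R,_=cv2.Rodrigues(m["rvec"]);C=-R.T@m["tvec"]
    out=[]
    for p in np.atleast_2d(px):
        d=R.T@np.linalg.inv(K)@[p[0],p[1],1];out.append(C+d*(z-C[2])/d[2])
    return np.array(out)
def proj(name,P):
    m=camera_model(name);return cv2.projectPoints(np.atleast_2d(np.float64(P)),m["rvec"],m["tvec"],m["camera_matrix"],None)[0][:,0]
E
python3 - <<'E'
from h import *
np.set_printoptions(precision=4,suppress=True)
def c1(p):return np.array(p)/6+[345,160]-[.42,.42]
def c2(p):return np.array(p)/4.444+[220,180]-[.4,.4]
def rect(n,P):
    # P: far-left, far-right, near-right, near-left
    print(n,P[:,:2].tolist());c=P.mean(0);x=(P[0]+P[1]-P[2]-P[3])/2;y=(P[0]+P[3]-P[1]-P[2])/2
    print(' c',c,'len x',np.linalg.norm(x),'y',np.linalg.norm(y),'yaw x',np.degrees(np.arctan2(x[1],x[0])),'yaw y',np.degrees(np.arctan2(-y[0],y[1])))
rect('rack',ray("top",c1([(68,122),(688,72),(712,318),(92,370)]),.124))
rect('jig',ray("top",c2([(48,80),(238,38),(348,494),(155,543)]),.016))
rect('strip',ray("top",c2([(105,162),(140,157),(198,411),(162,418)]),.045))
print('handle',ray("top",c1([(541,340),(552,511)]),.101))
print('tack',ray("top",c1([(22,432)]),.028))
E
```

```text
rack [[0.7160988763123414, -0.03482809006426487], [0.7442431550501051, -0.3064826281415262], [0.6350241437568226, -0.31640274872400265], [0.6063504343692585, -0.04696218285217795]]
 c [ 0.6754 -0.1762  0.124 ] len x 0.11003764572205109 y 0.2720350139652441 yaw x 5.751385901892934 yaw y 5.994407382056742
jig [[0.6829212260489315, 0.3114439707266453], [0.7124776971024209, 0.19225941880324096], [0.4261475996758889, 0.11492766975250801], [0.39329854038573897, 0.23354087909760762]]
 c [0.5537 0.213  0.016 ] len x 0.298253023500883 y 0.12292500303211638 yaw x 15.084314012793293 yaw y 14.704611155350673
strip [[0.6265057600827488, 0.26931111832688026], [0.6300980602878467, 0.24778036087432673], [0.4736405028040948, 0.2066474511184014], [0.4688801247024975, 0.22851123104193616]]
 c [0.5498 0.2381 0.045 ] len x 0.16229697722892664 y 0.022095548810675974 yaw x 14.620541114041968 yaw y 10.895171623631112
handle [[ 0.6277 -0.2462  0.101 ]
 [ 0.5517 -0.2511  0.101 ]]
tack [[ 0.592  -0.0205  0.028 ]]
```

The sizes agree well: rack 110.0x272.0 mm and jig 298x123 mm. Rack yaw is about 5.9°, jig yaw about 15°, and the handle is about 4–6° with roller_rear near (0.589,-0.249). I'll go above the handle for a closer look.

```bash
python3 -m handwheel '[[[0,0,0,0.02,0.02,0.04,0],[0,0,-4,0.08,0.08,0.04,0],[0,0,-11,0.39,0.395,0.04,0],[0,0,-11,0.39,0.395,0.04,0],[0,0,-11,0.39,0.395,0.04,0],[0,0,-11,0.39,0.395,0.04,0],[0,0,-11,0.39,0.395,0.04,0],[0,0,-11,0.39,0.395,0.04,0],[0,0,-11,0.39,0.395,0.04,0],[0,0,-11,0.39,0.395,0.04,0]]]' 60
python3 -m handwheel '[[[0,0,0,0.0,0.0,0.0,0],[0,0,0,0.0,0.0,0.0,0],[0,0,0,0.0,0.0,0.0,0]]]'
python3 - <<'E'
from h import *
s=observe();print(s['ee_pos'],s['eef_rot'],s['time_s'])
i=capture("wrist");cv2.imwrite("pics/w1.png",i[:,:,::-1])
E
```

```text
time_s: 1.1
ee_pos: [0.5253, -0.306, 0.2783]
eef_rot: [-0.0, 0.999, 0.045, -0.0]
ft_force: [0.8, -0.3, 0.2]
width: 0.997
time_s: 1.4
ee_pos: [0.5237, -0.3084, 0.2782]
eef_rot: [-0.0, 0.999, 0.045, -0.001]
ft_force: [0.5, 0.0, 0.8]
width: 0.998
[ 0.52366201 -0.30840398  0.27821272] [-1.49149534e-05  9.98977160e-01  4.52137151e-02 -5.94062407e-04] 1.4
```

View pics/w1.png

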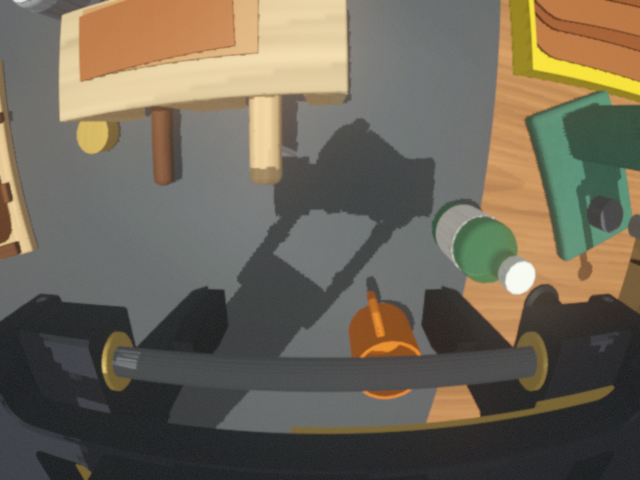

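The wrist view shows the handle's rear top edge at about (265,180) and it meets the rack at (265,98). The bottle and mug are on the −y side. The arm stopped short of the target as the rows ran out. I'll triangulate from here and check the clearances.

```bash
cat >> h.py <<'E'
from scipy.spatial.transform import Rotation as Ro
def wray(px,z,pos,q):
    m=camera_model("wrist");K=m["camera_matrix"];T=m["mount"];R=Ro.from_quat(q,scalar_first=True).as_matrix();out=[]
    for p in np.atleast_2d(px):
        v=np.array([(p[0]-K[0,2])/K[0,0],(p[1]-K[1,2])/K[1,1]]);t=np.hypot(*v)
        d=R@T[:3,:3]@np.r_[np.sin(t)*v/t,np.cos(t)];C=R@T[:3,3]+pos
        out.append(C+d*(z-C[2])/d[2])
    return np.array(out)
E
python3 - <<'E'
from h import *
s=observe();a=s['ee_pos'],s['eef_rot'];print(s['time_s'])
h=wray([(249,98),(281,97),(281,179),(250,181)],.101,*a);print('handle',h.round(4).tolist())
c=(h[0]+h[1]-h[2]-h[3])/2;print('yaw',np.degrees(np.arctan2(c[1],c[0])),'edge yaws',[np.degrees(np.arctan2(*(u)[1::-1])) for u in(h[0]-h[3],h[1]-h[2])])
print('rack front corners',wray([(61,121),(348,94)],.124,*a).round(4).tolist())
print('bottle top',ray("top",[(529,261)],.17),'mug',ray("top",[(487,318)],.095))
E
```

```text
1.45
handle [[0.6245, -0.2344, 0.101], [0.6267, -0.2623, 0.101], [0.5549, -0.2679, 0.101], [0.5512, -0.2404, 0.101]]
yaw 4.552817351852959 edge yaws [np.float64(4.638507076541701), np.float64(4.4652780890993355)]
rack front corners [[0.6052, -0.0497, 0.124], [0.6314, -0.318, 0.124]]
bottle top [[ 0.50723078 -0.46985317  0.17      ]] mug [[ 0.36297686 -0.38343856  0.095     ]]
```

```bash
python3 -m handwheel '[[[0,0,-0.5,0.03,0.03,-0.03,0],[0,0,-0.5,0.064,0.059,-0.06,0],[0,0,-0.5,0.064,0.059,-0.1,0],[0,0,-0.5,0.064,0.059,-0.14,0],[0,0,-0.5,0.064,0.059,-0.14,0],[0,0,-0.5,0.064,0.059,-0.14,0]]]'
python3 - <<'E'
from h import *
s=observe();a=s['ee_pos'],s['eef_rot'];print(a)
i=capture("wrist");cv2.imwrite("pics/w2.png",i[:,:,::-1])
E
```

```text
time_s: 2.05
ee_pos: [0.5872, -0.25, 0.1384]
eef_rot: [-0.0, 0.999, 0.04, -0.001]
ft_force: [1.0, -1.5, 0.1]
width: 0.997
(array([ 0.58724126, -0.24998454,  0.13838363]), array([-4.12355079e-04,  9.99198025e-01,  4.00278597e-02, -9.52929004e-04]))
```

View pics/w2.png

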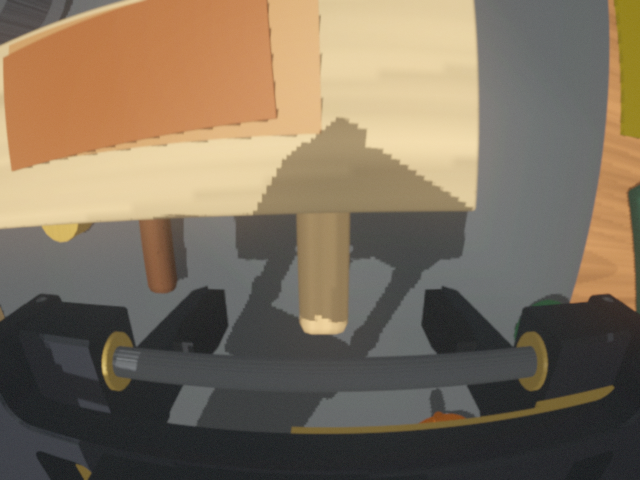

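The handle is centred between the jaws (column 324) and straight. I'll descend, close, and draw it out.

```bash
python3 -m handwheel '[[[0,0,0,0,0,-0.035,0],[0,0,0,0,0,-0.065,0],[0,0,0,0,0,-0.065,0],[0,0,0,0,0,-0.065,1],[0,0,0,0,0,-0.065,1],[0,0,0,0,0,-0.065,1],[0,0,0,0,0,-0.065,1],[0,0,0,0,0,-0.065,1]]]' 50
python3 -m handwheel '[[[0,0,0,0,0,0,1],[0,0,0,-0.01,-0.001,0,1]]]'
```

```text
time_s: 2.9
ee_pos: [0.589, -0.2491, 0.0748]
eef_rot: [0.0, 0.999, 0.041, 0.001]
ft_force: [1.4, -0.2, 0.4]
width: 0.573
time_s: 3.1
ee_pos: [0.5792, -0.2499, 0.074]
eef_rot: [0.0, 0.999, 0.041, 0.001]
ft_force: [0.6, 0.3, 0.1]
width: 0.389
```

```bash
python3 -m handwheel '[[[0,0,0,0,0,0,1],[0,0,0,0,0,0,1],[0,0,0,0,0,0,1]]]'
```

```text
time_s: 3.4
ee_pos: [0.578, -0.2497, 0.0733]
eef_rot: [-0.0, 0.999, 0.041, -0.0]
ft_force: [0.2, -0.5, -1.5]
width: 0.314
```

It has gripped at 27.6 mm, which matches the handle. Pulling out 160 mm along the handle.

```bash
python3 -m handwheel '[[[0,0,0,-0.01,-0.001,0.001,1],[0,0,0,-0.03,-0.003,0.001,1],[0,0,0,-0.05,-0.0045,0.001,1],[0,0,0,-0.07,-0.0065,0.001,1],[0,0,0,-0.09,-0.008,0.001,1],[0,0,0,-0.11,-0.01,0.001,1],[0,0,0,-0.13,-0.012,0.001,1],[0,0,0,-0.15,-0.0135,0.001,1],[0,0,0,-0.16,-0.0145,0.001,1],[0,0,0,-0.16,-0.0145,0.001,1]]]'
```

```text
time_s: 4.4
ee_pos: [0.4166, -0.264, 0.0743]
eef_rot: [-0.0, 0.999, 0.04, -0.001]
ft_force: [0.1, 0.4, -3.1]
width: 0.313
```

```bash
python3 -m handwheel '[[[0,0,0,0,0,-0.0015,1],[0,0,0,0,0,-0.0015,1],[0,0,0,0,0,-0.0015,0],[0,0,0,0,0,-0.0015,0],[0,0,0,0,0,-0.0015,0],[0,0,0,0,0,-0.0015,0],[0,0,0,0,0,0.03,0],[0,0,0,0,0,0.065,0],[0,0,0,0.05,0.004,0.065,0],[0,0,0,0.1,0.008,0.065,0]]]'
python3 -m handwheel '[[[0,0,0,0,0,0,0],[0,0,0,0,0,0,0]]]'
python3 - <<'E'
from h import *
s=observe();a=s['ee_pos'],s['eef_rot'];print(a)
i=capture("wrist");j=capture("top")
i=cv2.resize(i[60:480,140:540],(570,600));j=cv2.resize(j[200:300,390:428],(228,600))
cv2.imwrite("pics/w3.png",np.hstack([i,j])[:,:,::-1])
E
```

```text
time_s: 5.4
ee_pos: [0.52, -0.2574, 0.1427]
eef_rot: [0.001, 0.999, 0.04, 0.002]
ft_force: [-0.5, 0.5, 0.7]
width: 0.994
time_s: 5.6
ee_pos: [0.5186, -0.2561, 0.1392]
eef_rot: [-0.0, 0.999, 0.042, -0.001]
ft_force: [0.1, -0.2, 0.0]
width: 1.001
(array([ 0.51858791, -0.25607787,  0.13924994]), array([-1.85843479e-04,  9.99125169e-01,  4.18158884e-02, -5.42438699e-04]))
```

View pics/w3.png

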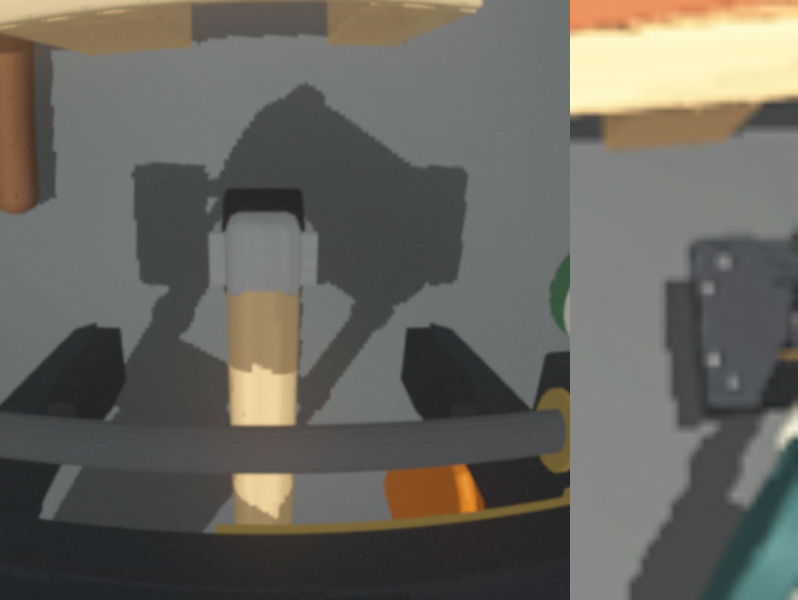

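The roller stands upright behind the jaws. The handle's front top edge is at crop (263,218), the fork flanges span rows 235–285, and the roller is clear of the rack.

Run:
```python
from h import *
s=observe();a=s['ee_pos'],s['eef_rot'];f=lambda p:np.array(p)/[1.425,1.4286]+[140,60]
h=wray(f([(263,218),(264,372),(263,518)]),.101,*a);print(h.round(4)); d=h[0]-h[1];print(np.degrees(np.arctan2(d[1],d[0])))
k=wray(f([(210,235),(210,285),(318,235),(318,285)]),.060,*a);print(k.round(4),k.mean(0))
```

```text
[[ 0.5509 -0.2534  0.101 ]
 [ 0.4899 -0.2588  0.101 ]
 [ 0.4104 -0.265   0.101 ]]
5.102003474181258
[[ 0.5328 -0.2315  0.06  ]
 [ 0.5097 -0.2328  0.06  ]
 [ 0.5367 -0.2788  0.06  ]
 [ 0.5137 -0.2814  0.06  ]] [ 0.52321325 -0.25613887  0.06      ]
```

The grip point is at about (0.5245,-0.256), so the TCP sits 6 mm behind it as intended. Descending and gripping with 60 N.

```bash
python3 -m handwheel '[[[0,0,0,0,0,-0.035,0],[0,0,0,0,0,-0.069,0],[0,0,0,0,0,-0.069,0],[0,0,0,0,0,-0.069,1],[0,0,0,0,0,-0.069,1],[0,0,0,0,0,-0.069,1],[0,0,0,0,0,-0.069,1],[0,0,0,0,0,-0.069,1],[0,0,0,0,0,-0.069,1],[0,0,0,0,0,-0.069,1]]]' 60
python3 -m handwheel '[[[0,0,0,0,0,0,1],[0,0,0,0,0,0,1],[0,0,0,0,0,0,1]]]'
python3 - <<'E'
from h import *
s=observe();print(s['ft_torque'],s['ft_force'],s['ee_pos'])
E
```

```text
time_s: 6.7
ee_pos: [0.5182, -0.2564, 0.0709]
eef_rot: [0.0, 0.999, 0.041, 0.0]
ft_force: [0.8, 0.4, 0.3]
width: 0.389
time_s: 7.0
ee_pos: [0.5181, -0.2563, 0.0707]
eef_rot: [-0.0, 0.999, 0.041, -0.0]
ft_force: [0.1, 0.3, 0.4]
width: 0.312
[ 0.08560059 -0.05204017 -0.02408844] [0.1318128  0.33781244 0.38116923] [ 0.51811503 -0.25633206  0.07070992]
```

```bash
cat >> h.py <<'E'
JC=np.array([.5537,.213]);JY=np.radians(14.9)
def tcp(jx,bz,jy=.0245,pitch=10,yaw=14.9):
    R=Ro.from_euler('ZY',[yaw,pitch],degrees=True)
    ax=np.r_[JC+[np.cos(JY)*jx-np.sin(JY)*jy,np.sin(JY)*jx+np.cos(JY)*jy],bz+.027]
    return ax+R.apply([-.0064,0,-.0173+.061]),R
E
python3 - <<'E'
from h import *
s=observe();p0=s['ee_pos'];q=Ro.from_quat(s['eef_rot'],scalar_first=True)
x=q.apply([1,0,0]);y0=np.degrees(np.arctan2(x[1],x[0]));print('yaw now',y0)
R0=Ro.from_euler('Z',y0,degrees=True)
for jx in(-.066,-.07,-.035,0,.065):
    p,R=tcp(jx,.07);print(jx,(p).round(4),(p-p0).round(4),np.degrees((R*R0.inv()).as_rotvec()).round(2))
for n in('heel -65',-.065),('toe',.065):print(n,tcp(n[1],.04)[0])
E
python3 -m handwheel '[[[0,0,0,0,0,0.02,1],[0,0,0,0,0,0.05,1],[0,0,0,0,0,0.08,1],[0,0,0,0,0,0.1,1],[0,0,0,0,0,0.1,1],[0,0,0,0,0,0.1,1]]]'
```

```text
yaw now 4.710983496543663
-0.066 [0.4849 0.22   0.1411] [-0.0333  0.4764  0.0704] [-1.71  9.87 10.16]
-0.07 [0.481  0.219  0.1411] [-0.0371  0.4753  0.0704] [-1.71  9.87 10.16]
-0.035 [0.5148 0.228  0.1411] [-0.0033  0.4843  0.0704] [-1.71  9.87 10.16]
0 [0.5486 0.237  0.1411] [0.0305 0.4933 0.0704] [-1.71  9.87 10.16]
0.065 [0.6115 0.2537 0.1411] [0.0933 0.5101 0.0704] [-1.71  9.87 10.16]
('heel -65', -0.065) [0.48582823 0.22029317 0.11114745]
('toe', 0.065) [0.61145712 0.25372043 0.11114745]
time_s: 7.6
ee_pos: [0.5176, -0.2561, 0.1696]
eef_rot: [-0.0, 0.999, 0.041, -0.001]
ft_force: [0.1, -0.4, -4.3]
width: 0.312
```

```bash
python3 -m handwheel '[[[0,0,0,-0.001,0.01,0,1],[0,0,1,-0.003,0.035,0,1],[0,0,2,-0.005,0.065,0,1],[0,0,4,-0.007,0.1,0,1],[0,0,6,-0.009,0.135,0,1],[0,0,8,-0.011,0.17,0,1],[0,0,9,-0.013,0.205,0,1],[0,0,10.2,-0.016,0.24,0,1],[0,0,10.2,-0.018,0.265,0,1],[0,0,10.2,-0.019,0.28,0,1]]]'
python3 -m handwheel '[[[0,0,0,-0.002,0.02,0,1],[-0.5,2,0,-0.004,0.045,0,1],[-1,4,0,-0.007,0.08,0,1],[-1.6,6,0,-0.01,0.115,0,1],[-2.1,8,0,-0.012,0.15,0,1],[-2.6,9.7,0,-0.014,0.18,0,1],[-2.6,9.7,0,-0.014,0.195,0,1],[-2.6,9.7,0,-0.014,0.196,0,1],[-2.6,9.7,0,-0.014,0.196,0,1],[-2.6,9.7,0,-0.014,0.196,0,1]]]'
python3 - <<'E'
from h import *
s=observe();p0=s['ee_pos'];q=Ro.from_quat(s['eef_rot'],scalar_first=True)*Ro.from_rotvec([np.pi,0,0])
p,R=tcp(-.066,.05);print(s['ft_force'],s['ft_torque'],(p-p0).round(4),np.degrees((R*q.inv()).as_rotvec()).round(2),q.as_euler('ZYX',degrees=True))
i=capture("side");j=capture("top")
i=cv2.resize(i[200:380,180:420],(800,600));cv2.imwrite("pics/s4.png",i[:,:,::-1])
E
```

```text
time_s: 8.6
ee_pos: [0.4967, 0.0261, 0.1684]
eef_rot: [-0.001, 0.991, 0.131, -0.002]
ft_force: [-0.8, -0.0, -4.4]
width: 0.307
time_s: 9.6
ee_pos: [0.4846, 0.2183, 0.1702]
eef_rot: [0.012, 0.988, 0.129, -0.087]
ft_force: [0.2, -0.3, -3.6]
width: 0.307
[ 0.24429763 -0.28319945 -3.64418699] [ 0.09940164 -0.27959091  0.05452341] [ 0.0002  0.0017 -0.0491] [ 0.08 -0.08  0.03] [14.85432576 10.09428269 -0.06251125]
```

View pics/s4.png

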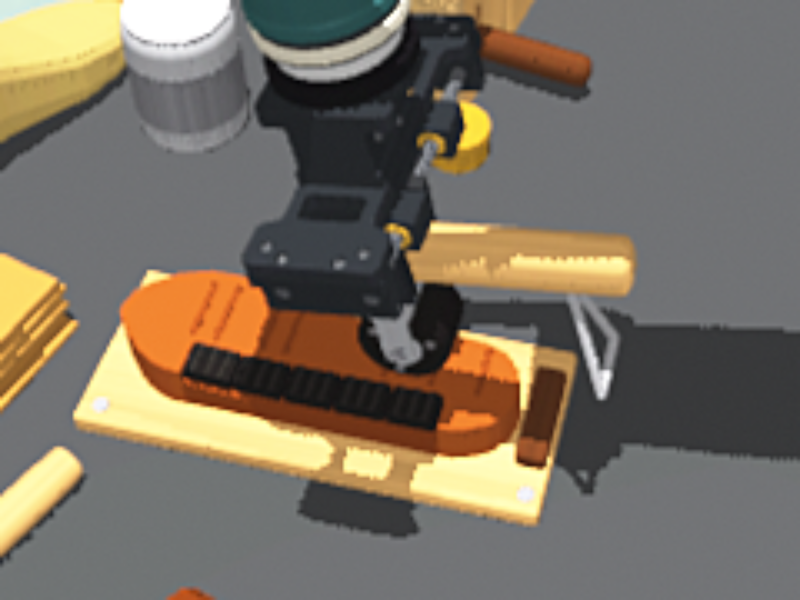

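The roller is held level across with the rear up 10° over the heel block. Lowering until contact.

```bash
python3 -m handwheel '[[[0,0,0,0,0.001,-0.02,1],[0,0,0,0,0.0015,-0.035,1],[0,0,0,0,0.0015,-0.043,1],[0,0,0,0,0.0015,-0.043,1],[0,0,0,0,0.0015,-0.043,1]]]'
for k in 1 2; do python3 -m handwheel '[[[0,0,0,0,0,-0.002,1],[0,0,0,0,0,-0.002,1]]]' | grep -v eef; done
```

```text
time_s: 10.2
ee_pos: [0.4851, 0.2209, 0.1277]
eef_rot: [0.012, 0.988, 0.129, -0.087]
ft_force: [0.2, 0.9, -3.9]
width: 0.31
time_s: 10.4
ee_pos: [0.4855, 0.2212, 0.1262]
ft_force: [-0.1, -0.7, -4.9]
width: 0.311
time_s: 10.6
ee_pos: [0.4851, 0.2211, 0.1237]
ft_force: [0.0, -1.1, -3.7]
width: 0.312
```

```bash
python3 -m handwheel '[[[0,0,0,0,0,-0.002,1],[0,0,0,0,0,-0.003,1],[0,0,0,0,0,-0.003,1]]]' | grep -E 'pos|force'
python3 -m handwheel '[[[0,0,0,0,0,-0.002,1],[0,0,0,0,0,-0.002,1]]]' | grep -E 'pos|force'
python3 -m handwheel '[[[0,0,0,0,0,-0.002,1],[0,0,0,0,0,-0.002,1]]]' | grep -E 'pos|force'
```

```text
ee_pos: [0.4857, 0.2213, 0.1214]
ft_force: [-0.3, -0.0, -0.4]
ee_pos: [0.4861, 0.2215, 0.1199]
ft_force: [0.2, -0.2, 4.0]
ee_pos: [0.4861, 0.2215, 0.1178]
ft_force: [0.9, 0.9, 5.2]
```

Contact at a TCP height of about 0.121. The block is yielding at about 9 N net.

```bash
python3 -m handwheel '[[[0,0,0,0,0,-0.0015,1],[0,0,0,0,0,-0.0015,1]]]' | grep -E 'pos|force'
python3 -m handwheel '[[[0,0,0,0,0,-0.0015,1],[0,0,0,0,0,-0.0015,1]]]' | grep -E 'pos|force'
```

```text
ee_pos: [0.4862, 0.2216, 0.1171]
ft_force: [-1.4, -0.4, 9.4]
ee_pos: [0.4865, 0.2218, 0.1168]
ft_force: [-2.5, -0.5, 14.8]
```

```bash
python3 -m handwheel '[[[0,0,0,0,0,-0.0015,1],[0,0,0,0,0,-0.0015,1]]]' | grep -E 'pos|force'
python3 -m handwheel '[[[0,0,0,0.002,0.0005,-0.0005,1],[0,0,0,0.004,0.001,-0.0005,1],[0,0,0,0.006,0.0016,-0.0005,1],[0,0,0,0.008,0.0021,-0.0005,1]]]' | grep -E 'pos|force|time'
python3 -c "
from h import *
s=observe();q=Ro.from_quat(s['eef_rot'],scalar_first=True)*Ro.from_rotvec([np.pi,0,0]);print(q.as_euler('ZYX',degrees=True),s['ft_torque'],s['ft_force'])"
```

```text
ee_pos: [0.4868, 0.222, 0.1166]
ft_force: [-3.4, -0.1, 20.5]
time_s: 12.3
ee_pos: [0.494, 0.224, 0.1165]
ft_force: [-4.5, -1.4, 23.6]
[14.92135812  9.95337256  0.03208075] [-0.45941321  1.4905151   0.0756591 ] [-4.52705023 -1.36272607 23.61402163]
```

```bash
python3 -m handwheel '[[[0,0,0,0.002,0.0005,0,1],[0,0,0,0.004,0.001,0,1],[0,0,0,0.006,0.0016,0,1],[0,0,0,0.008,0.0021,0,1],[0,0,0,0.01,0.0026,0,1]]]' | grep -E 'pos|force|time'
python3 -m handwheel '[[[0,0,0,0.002,0.0005,0,1],[0,0,0,0.004,0.001,0,1],[0,0,0,0.006,0.0016,0,1],[0,0,0,0.008,0.0021,0,1],[0,0,0,0.01,0.0026,0,1]]]' | grep -E 'pos|force|time'
```

```text
time_s: 12.8
ee_pos: [0.5064, 0.2272, 0.1166]
ft_force: [-0.5, 0.8, 19.6]
time_s: 13.3
ee_pos: [0.5164, 0.2298, 0.1166]
ft_force: [-0.6, 0.7, 19.1]
```

Height is constant at 0.1166, so the flat has no slope. The net press is about 23 N and block 2 is passed.

```bash
python3 -m handwheel '[[[0,0,0,0.002,0.0005,-0.0005,1],[0,0,0,0.004,0.001,-0.001,1],[0,0,0,0.006,0.0016,-0.001,1],[0,0,0,0.008,0.0021,-0.001,1],[0,0,0,0.01,0.0026,-0.001,1],[0,0,0,0.012,0.0032,-0.001,1],[0,0,0,0.014,0.0037,-0.001,1]]]' | grep -E 'pos|force|time'
python3 -m handwheel '[[[0,0,0,0.002,0.0005,0,1],[0,0,0,0.004,0.001,0,1],[0,0,0,0.006,0.0016,0,1],[0,0,0,0.008,0.0021,0,1],[0,0,0,0.01,0.0026,0,1],[0,0,0,0.012,0.0032,0,1]]]' | grep -E 'pos|force|time'
```

```text
time_s: 14.0
ee_pos: [0.53, 0.2335, 0.1165]
ft_force: [-1.7, -0.2, 22.3]
time_s: 14.6
ee_pos: [0.5428, 0.2369, 0.1164]
ft_force: [-0.6, 1.0, 21.1]
```

```bash
python3 -m handwheel '[[[0,0,0,0.002,0.0005,0,1],[0,0,0,0.004,0.001,0,1],[0,0,0,0.006,0.0016,0,1],[0,0,0,0.008,0.0021,0,1],[0,0,0,0.01,0.0026,0,1],[0,0,0,0.012,0.0032,0,1]]]' | grep -E 'pos|force|time'
python3 -m handwheel '[[[0,0,0,0.002,0.0005,0,1],[0,0,0,0.004,0.001,0,1],[0,0,0,0.006,0.0016,0,1],[0,0,0,0.008,0.0021,0,1]]]' | grep -E 'pos|force|time'
```

```text
time_s: 15.2
ee_pos: [0.5517, 0.2393, 0.1162]
ft_force: [-7.5, -1.6, 26.8]
time_s: 15.6
ee_pos: [0.5612, 0.2418, 0.1161]
ft_force: [-2.9, -0.4, 21.8]
```

```bash
python3 -m handwheel '[[[0,0,0,0.002,0.0005,0,1],[0,0,0,0.004,0.001,0,1],[0,0,0,0.006,0.0016,0.0001,1],[0,0,0,0.008,0.0021,0.0002,1],[0,0,0,0.01,0.0026,0.0003,1],[0,0,0,0.012,0.0032,0.0004,1]]]' | grep -E 'pos|force|time'
python3 -m handwheel '[[[0,0,0,0.002,0.0005,0.0001,1],[0,0,0,0.004,0.001,0.0002,1],[0,0,0,0.006,0.0016,0.0003,1],[0,0,0,0.008,0.0021,0.0004,1],[0,0,0,0.01,0.0026,0.0005,1]]]' | grep -E 'pos|force|time'
```

```text
time_s: 16.2
ee_pos: [0.5739, 0.2451, 0.1165]
ft_force: [-1.9, 1.1, 19.0]
time_s: 16.7
ee_pos: [0.5816, 0.2471, 0.1164]
ft_force: [-7.4, -0.3, 20.9]
```

```bash
python3 -m handwheel '[[[0,0,0,0.002,0.0005,0,1],[0,0,0,0.004,0.001,0,1],[0,0,0,0.006,0.0016,0.0001,1],[0,0,0,0.008,0.0021,0.0002,1],[0,0,0,0.01,0.0026,0.0003,1]]]' | grep -E 'pos|force|time'
python3 -m handwheel '[[[0,0,0,0.002,0.0005,0.0001,1],[0,0,0,0.004,0.001,0.0002,1],[0,0,0,0.006,0.0016,0.0004,1]]]' | grep -E 'pos|force|time'
```

```text
time_s: 17.2
ee_pos: [0.5929, 0.2501, 0.1169]
ft_force: [-3.2, 0.7, 19.2]
time_s: 17.5
ee_pos: [0.5991, 0.2518, 0.1173]
ft_force: [-1.4, 0.1, 18.4]
```

```bash
python3 -m handwheel '[[[0,0,0,0.002,0.0005,0,1],[0,0,0,0.004,0.001,0.0001,1],[0,0,0,0.006,0.0016,0.0003,1],[0,0,0,0.008,0.0021,0.0005,1]]]' | grep -E 'pos|force|time'
python3 -m handwheel '[[[0,0,0,0.002,0.0005,0.0002,1],[0,0,0,0.004,0.001,0.0004,1],[0,0,0,0.006,0.0016,0.0006,1],[0,0,0,0.008,0.0021,0.0008,1]]]' | grep -E 'pos|force|time'
```

```text
time_s: 17.9
ee_pos: [0.6071, 0.2539, 0.1179]
ft_force: [-2.2, 1.0, 17.7]
time_s: 18.3
ee_pos: [0.615, 0.256, 0.1185]
ft_force: [-1.9, 0.8, 16.8]
```

```bash
python3 -m handwheel '[[[0,0,0,0,0,-0.0015,1],[0,0,0,0.002,0.0005,-0.0015,1],[0,0,0,0.004,0.001,-0.0012,1],[0,0,0,0.006,0.0016,-0.001,1],[0,0,0,0.006,0.0016,-0.001,1]]]' | grep -E 'pos|force|time'
python3 - <<'E'
from h import *
i=capture("side");cv2.imwrite("pics/s5full.png",i[:,:,::-1])
i=cv2.resize(i[265:365,195:355],(800,500),interpolation=3);cv2.imwrite("pics/s5.png",i[:,:,::-1])
E
```

```text
time_s: 18.8
ee_pos: [0.6219, 0.2579, 0.1187]
ft_force: [-2.1, 0.7, 19.4]
```

View pics/s5.png

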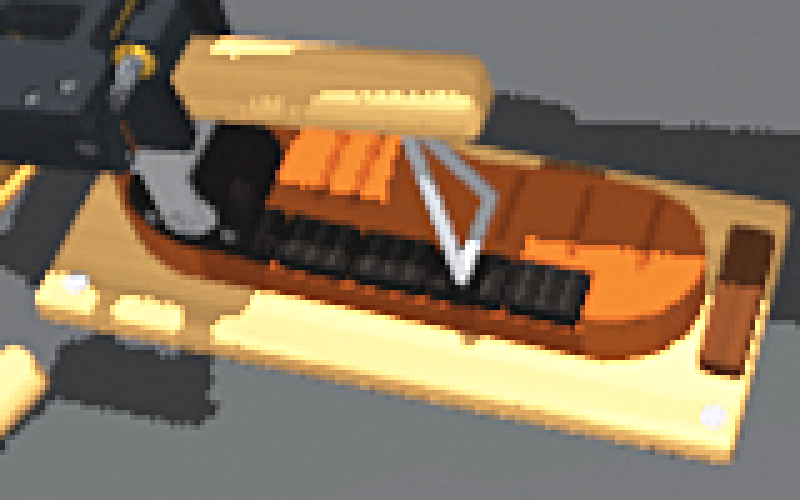

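The wheel is at the toe end. The wire rest's tip appears at full-image (287,321), close to the strip, so I'll check whether the tilt has held by projecting the expected tip and handle end.

Run:
```python
from h import *
s=observe();q=Ro.from_quat(s['eef_rot'],scalar_first=True)*Ro.from_rotvec([np.pi,0,0]);p=s['ee_pos']
e=q.as_euler('ZYX',degrees=True);print('tool',e.round(2),s['ft_force'],s['ft_torque'])
for pit in (0,3,6,8,10,12,14):
    R=Ro.from_euler('ZY',[e[0],pit],degrees=True)
    # grasp pivot on tool: grip centreline point at TCP-frame (0,0,+.0173) 
    piv=p+q.apply([0,0,.0173]);g=piv+R.apply([.0064,0,0])
    P=g+R.apply([[-.112,.023,-.088],[-.112,-.023,-.088],[-.135,.014,.013],[-.135,.014,-.013],[0,0,-.088]])
    print(pit,proj("side",P).round(1).tolist(),'bottom wheel z',(g+R.apply([0,0,-.061]))[2]-.027,'rest z',P[0][2])
```

```text
tool [14.92  9.64  0.06] [-1.95464631 -0.09497463 20.46456617] [-0.1365591   0.83192845 -0.02769576]
0 [[282.1, 326.6], [288.9, 308.5], [291.8, 293.9], [292.5, 302.5], [234.1, 306.7]] bottom wheel z 0.04770820151761179 rest z 0.047708201517611806
3 [[284.0, 325.5], [290.8, 307.3], [291.1, 291.5], [292.6, 300.4], [236.2, 307.2]] bottom wheel z 0.04745684977762793 rest z 0.05335547943846415
6 [[285.8, 324.2], [292.6, 306.0], [290.3, 289.1], [292.5, 298.2], [238.3, 307.7]] bottom wheel z 0.04737338373523414 rest z 0.05922848044626795
8 [[287.0, 323.3], [293.7, 305.0], [289.7, 287.5], [292.3, 296.6], [239.6, 307.9]] bottom wheel z 0.04741114147823158 rest z 0.06326129092973652
10 [[288.0, 322.3], [294.8, 304.1], [288.9, 285.9], [292.0, 295.1], [241.0, 308.1]] bottom wheel z 0.04752358024679876 rest z 0.06738236681416533
12 [[289.0, 321.3], [295.7, 303.0], [288.1, 284.2], [291.7, 293.6], [242.4, 308.3]] bottom wheel z 0.047710563051616 rest z 0.0715866872033923
14 [[290.0, 320.3], [296.7, 301.9], [287.2, 282.5], [291.3, 292.0], [243.7, 308.4]] bottom wheel z 0.04797186208293813 rest z 0.07586912978064903
```

The tip matches a tilt of about 9–11°, so the grip held and the rest is some 18 mm clear of the face. Heights followed the given profile with the press at 21–30 N throughout. Lifting now and carrying the roller to the free bench in front.

```bash
python3 -m handwheel '[[[0,0,0,0,0,0.01,1],[0,0,0,0,0,0.03,1],[0,0,0,0,0,0.06,1],[0,0,0,0,0,0.09,1],[0,0,0,0,-0.01,0.11,1],[0,0,0,-0.01,-0.04,0.11,1],[0.6,-2.3,0,-0.025,-0.075,0.11,1],[1.2,-4.6,0,-0.04,-0.11,0.11,1],[1.9,-7,0,-0.055,-0.145,0.11,1],[2.5,-9.3,0,-0.07,-0.175,0.11,1]]]' | grep -E 'pos|force|time'
python3 -m handwheel '[[[0,0,0,-0.012,-0.03,0,1],[0,0,0,-0.024,-0.06,0,1],[0,0,0,-0.036,-0.09,0,1],[0,0,0,-0.048,-0.12,0,1],[0,0,0,-0.056,-0.14,0,1],[0,0,0,-0.058,-0.145,0,1],[0,0,0,-0.058,-0.145,0,1],[0,0,0,-0.058,-0.145,0,1]]]'
python3 - <<'E'
from h import *
s=observe();q=Ro.from_quat(s['eef_rot'],scalar_first=True)*Ro.from_rotvec([np.pi,0,0]);print(q.as_euler('ZYX',degrees=True))
i=capture("side");j=capture("top")
a=cv2.resize(i[265:365,195:345],(800,533),interpolation=3)[:300]
a=cv2.resize(i[270:350,200:345],(797,440),interpolation=3);cv2.imwrite("pics/s6.png",a[:,:,::-1]);cv2.imwrite("pics/s6f.png",i[:,:,::-1]);cv2.imwrite("pics/t6f.png",j[:,:,::-1])
E
```

```text
time_s: 19.85
ee_pos: [0.547, 0.0796, 0.2203]
ft_force: [0.4, -0.5, -3.4]
time_s: 20.65
ee_pos: [0.4909, -0.063, 0.2219]
eef_rot: [-0.0, 0.992, 0.13, -0.004]
ft_force: [-0.3, 0.4, -4.6]
width: 0.31
[14.90101723  0.45936869  0.07032791]
```

View pics/s6.png

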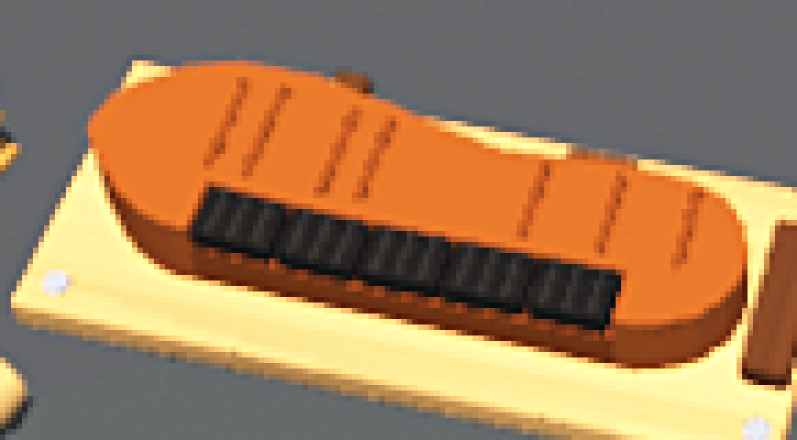

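All five blocks lie level with the face, in an even line along the edge. Next I'll set the roller down.

```bash
python3 -m handwheel '[[[0.1,-0.4,0,0,0,-0.03,1],[0.1,-0.4,0,0,0,-0.07,1],[0.1,-0.4,0,0,0,-0.11,1],[0.1,-0.4,0,0,0,-0.135,1],[0.1,-0.4,0,0,0,-0.144,1],[0.1,-0.4,0,0,0,-0.147,1],[0.1,-0.4,0,0,0,-0.149,1],[0.1,-0.4,0,0,0,-0.149,1]]]'
python3 -m handwheel '[[[0,0,0,0,0,-0.001,1],[0,0,0,0,0,-0.002,1],[0,0,0,0,0,-0.002,1]]]'
```

```text
time_s: 21.55
ee_pos: [0.4927, -0.0637, 0.0751]
eef_rot: [0.0, 0.992, 0.13, 0.001]
ft_force: [0.6, 0.0, -5.0]
width: 0.312
time_s: 21.85
ee_pos: [0.4915, -0.0637, 0.0721]
eef_rot: [0.0, 0.992, 0.13, 0.0]
ft_force: [-0.0, 0.7, -4.3]
width: 0.31
```

```bash
python3 -m handwheel '[[[0,0,0,0,0,-0.001,1],[0,0,0,0,0,-0.0015,1],[0,0,0,0,0,-0.0015,1]]]' | grep -E 'pos|force'
python3 -m handwheel '[[[0,0,0,0,0,-0.001,1],[0,0,0,0,0,-0.001,1]]]' | grep -E 'pos|force'
```

```text
ee_pos: [0.4916, -0.0637, 0.0707]
ft_force: [-0.1, 0.6, 0.5]
ee_pos: [0.4925, -0.0635, 0.0706]
ft_force: [-1.3, 2.0, 5.7]
```

It is standing on the bench at the same 0.0707 as before. Release and withdraw.

```bash
python3 -m handwheel '[[[0,0,0,0,0,0.001,1],[0,0,0,0,0,0.001,0.5],[0,0,0,0,0,0.001,0.3],[0,0,0,0,0,0.001,0],[0,0,0,0,0,0.001,0],[0,0,0,0,0,0.001,0],[0,0,0,0,0,0.001,0],[0,0,0,0,0,0.03,0],[0,0,0,0,0,0.07,0],[0,0,0,0,0,0.11,0]]]'
python3 -m handwheel '[[[0,0,0,-0.03,-0.04,0.03,0],[0,0,0,-0.05,-0.08,0.06,0],[0,0,0,-0.05,-0.12,0.08,0],[0,0,0,-0.05,-0.16,0.08,0],[0,0,0,-0.05,-0.2,0.08,0],[0,0,0,-0.05,-0.2,0.08,0],[0,0,0,-0.05,-0.2,0.08,0],[0,0,0,-0.05,-0.2,0.08,0]]]'
python3 - <<'E'
from h import *
cv2.imwrite("pics/e.png",capture("side")[:,:,::-1])
E
```

```text
time_s: 23.35
ee_pos: [0.4903, -0.0635, 0.1796]
eef_rot: [-0.0, 0.992, 0.13, -0.001]
ft_force: [0.5, 0.7, -0.3]
width: 1.003
time_s: 24.15
ee_pos: [0.4409, -0.2627, 0.2586]
eef_rot: [-0.001, 0.992, 0.13, -0.0]
ft_force: [0.7, 0.9, -0.8]
width: 1.0
```

View pics/e.png

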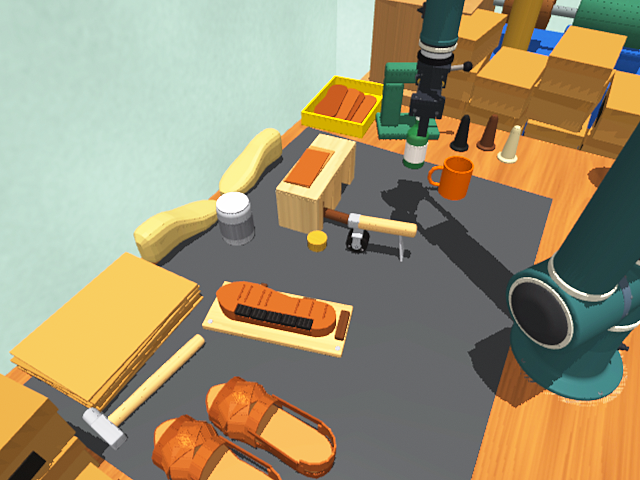

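The roller stands upright on its wheel and rest, at about (380,235) in the picture. The jig, tins, hammer, sandals, mug and bottle are where they were, and the gripper is clear. Handing in.

```bash
python3 -c "
from rig import *
print(sign_off())"
```

```text
the job is handed in; nothing more can be done
None
```

The job is handed in after about 24 s of robot time. `sign_off` gives no verdict, so I don't know how it was judged.

**What I did:** I drew the roller 160 mm out of its hole by the rear of the handle and regripped it about 6 mm behind roller_grip. I then rolled heel to toe in one run with the rear raised 10°, and stood the roller back on the free bench and let go.

**Pressing force:** readings after the heel block went down were about 21–31 N net of the roller's weight. They were taken only at the end of each short move, so I did not see the peaks in between, but no reading came near the 50 N limit.

**Last checks:**
- **Blocks:** the last close side view shows the five blocks in an even line, level with the face. That view resolves only about 2 mm per pixel and I had no reading of the block joints. That they are flush to within 1 mm is therefore inferred from the force and the wheel's height, which followed the given sole profile to about 1 mm.
- **Roller:** it met the bench at the same tool height as before (0.0707 m), so it had not slipped in the grip. The final picture shows it upright on its wheel and wire rest, with the gripper clear.
- **Bystanders:** in the final side view none looked shifted; I judged this by eye and did not measure it.

No check failed. The flat of the sole seemed to fall very slightly towards the toe (about 1 in 90), within the stated range.

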